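# Find the free socket bay of the bench power trough

### The arm

A 7-joint arm with a two-finger parallel gripper is mounted at the origin on the work surface. World frame = base frame: x ahead of the robot, y to its left, z up, the work surface at z = 0. Lengths are in m, angles in rad, forces in N, time in s.
With the tool pointing down it reaches from about 0.425 to 0.875 m from the base axis. Payload 9.9 kg.
Tool frame: the origin (TCP) lies on the centre line of the jaws, within the pads' length; the fingertips stand 11 mm ahead of it and the grasp point (between the pads) lies 8 mm behind it; x points along the fingers, y is the direction in which the jaws open and shut, and the axes are right-handed (so a half turn about x gives the same grasp; the last joint's range is limited). The gripper opens to 85 mm and grips with 20 to 120 N. Pads are 22 mm wide; open, the fingers measure 114 mm over their backs; the gripper's body (76 mm by 85 mm) begins 54 mm behind the grasp point. The pads swing forward as they close: fully open they stand 13 mm farther back than shut.
Start: joints at [1.025, 0.576, 0.025, 1.437, -0.015, 1.129, -0.057], TCP at [0.301, -0.604, 0.242] pointing down, gripper open.
Joint ranges: [-2.76, 2.76], [-0.34, 2.15], [-1.52, 1.57], [0.19, 2.46], [-1.09, 4.23], [0.17, 1.99], [-2.82, 2.82]. Speed limits (rad/s): [2.22, 2.22, 3.01, 3.01, 3.14, 3.14, 3.14].

### API

Orientations are given as a unit quaternion [x, y, z, w].
In Python, from cell import r, capture, order gives the robot as it stands. Calls block until the motion is done:
- r.move_pose(position, orientation): joint-space move of the TCP to a pose.
- r.move_l(position, ori=None, velocity=0.15, guard=None): straight line of the TCP; ori=None keeps the orientation; velocity is the mean speed in m/s. With guard (N) it stops when the force on the tool has changed by that much, and returns True; else False.
- r.set_joints(angles): joint-space move.
- r.gripper_open() and r.close(effort=None): open the fingers fully, or close them until they stop; effort is the grip in N (None keeps the last).
- r.hold(seconds).
- r.inverse_kinematics(position, orientation): joint angles nearest the present ones, or None.
- capture(name): name is "scene" or "top"; returns a dict with "color" (420x560x3 uint8, red, green, blue), "range_z" (420x560 float32, m along the optical axis (not along the pixel's ray), 0 where there is no reading), "K" (3x3 intrinsics, pixels), "xyz" and "orientation" of the camera in the world. Camera axes: x right, y down, z forward; pixel columns grow to the right and rows downward; lengths in m; the calibration is good to about 2 mm. A picture is of the moment at which its call begins.
A pose or a line that the arm cannot do raises r.MotionError and nothing moves.
- order.finish_job(): hands the job in, once; it reports no verdict.
Readings, each from a call of its own:
- r.get_time(): time.
- r.get_joint_pos(): joint angles.
- r.get_joint_velocities(): joint speeds.
- r.get_tau(): joint torques, N m.
- r.get_eef_pos(): TCP position.
- r.get_ee_rot(): TCP orientation.
- r.get_ft_force(): force on the tool from outside, world axes, zero at the start.
- r.get_ft_torque(): the same for the moment, N m.
- r.get_opening(): finger opening in m.
Only numpy, scipy, OpenCV 4.12 (cv2) and the standard library are available. Lean on these libraries where they do the work, as an engineer would, in place of code of your own. Each camera call takes 0.05 s, during which the arm holds its last target.

### The job

Power adapters fill three of the four bays of the bench's power trough right up to their covers; one bay is still free. With a fingertip, press lightly on the far half of one cover after another to find the one that rocks, then push that cover open until it stands upright, and leave it standing open with the other three shut. Take nothing between the fingers, lift nothing, and leave the things on the bench where they are.

Things in the scene. Friction and masses are not known exactly. Their poses are not given: they have to be found in the camera images.
- trough: painted grey bench power trough, screwed down: 156 mm deep (x), 476 long (y), 75 high; origin at the centre of its underside, x away from the robot, y to the left along it. Four openings in its top, 114 (x) x 88 mm, at x = 0, y = +174, +74, -74, -174 mm, each shut by a plain aluminium cover 110 (x) x 84 x 4 mm, top at z = 74 mm; solid deck 60 mm wide in the middle
- cover_1 (a joint): angle of the leftmost (+y end) cover about its pivot, a line along y at x = +5, z = 72 mm of the trough: 0 shut and flush; grows as the far half goes down and the front edge rises, then swings over away from the robot; 1.57 upright, stop at 1.75. No spring; pivot friction 0.03 N m, so it stays where left
- press_1 (a point): point on top of the leftmost (+y end) cover to press: 32 mm beyond the pivot, middle of the 50 mm far half; moves with it. If an adapter is below, it gives only 1 to 3 mm against a rubber buffer; over the free bay (another each time, not to be seen) it gives way at 2 to 4 N, with 45 mm of room below
- front_1 (a point): middle of the leftmost (+y end) cover's front edge, at half its thickness, 60 mm before the pivot; moves with it; axes as the trough's when shut. This half rests on a ledge and cannot go down. Risen, it stands 60 mm x sin(angle) above the pivot and is best pushed with the fingertips 10 to 15 mm below it, following it round
- cover_2 (a joint): angle of the second from the left cover about its pivot, a line along y at x = +5, z = 72 mm of the trough: 0 shut and flush; grows as the far half goes down and the front edge rises, then swings over away from the robot; 1.57 upright, stop at 1.75. No spring; pivot friction 0.03 N m, so it stays where left
- press_2 (a point): point on top of the second from the left cover to press: 32 mm beyond the pivot, middle of the 50 mm far half; moves with it. If an adapter is below, it gives only 1 to 3 mm against a rubber buffer; over the free bay (another each time, not to be seen) it gives way at 2 to 4 N, with 45 mm of room below
- front_2 (a point): middle of the second from the left cover's front edge, at half its thickness, 60 mm before the pivot; moves with it; axes as the trough's when shut. This half rests on a ledge and cannot go down. Risen, it stands 60 mm x sin(angle) above the pivot and is best pushed with the fingertips 10 to 15 mm below it, following it round
- cover_3 (a joint): angle of the third from the left cover about its pivot, a line along y at x = +5, z = 72 mm of the trough: 0 shut and flush; grows as the far half goes down and the front edge rises, then swings over away from the robot; 1.57 upright, stop at 1.75. No spring; pivot friction 0.03 N m, so it stays where left
- press_3 (a point): point on top of the third from the left cover to press: 32 mm beyond the pivot, middle of the 50 mm far half; moves with it. If an adapter is below, it gives only 1 to 3 mm against a rubber buffer; over the free bay (another each time, not to be seen) it gives way at 2 to 4 N, with 45 mm of room below
- front_3 (a point): middle of the third from the left cover's front edge, at half its thickness, 60 mm before the pivot; moves with it; axes as the trough's when shut. This half rests on a ledge and cannot go down. Risen, it stands 60 mm x sin(angle) above the pivot and is best pushed with the fingertips 10 to 15 mm below it, following it round
- cover_4 (a joint): angle of the rightmost (-y end) cover about its pivot, a line along y at x = +5, z = 72 mm of the trough: 0 shut and flush; grows as the far half goes down and the front edge rises, then swings over away from the robot; 1.57 upright, stop at 1.75. No spring; pivot friction 0.03 N m, so it stays where left
- press_4 (a point): point on top of the rightmost (-y end) cover to press: 32 mm beyond the pivot, middle of the 50 mm far half; moves with it. If an adapter is below, it gives only 1 to 3 mm against a rubber buffer; over the free bay (another each time, not to be seen) it gives way at 2 to 4 N, with 45 mm of room below
- front_4 (a point): middle of the rightmost (-y end) cover's front edge, at half its thickness, 60 mm before the pivot; moves with it; axes as the trough's when shut. This half rests on a ledge and cannot go down. Risen, it stands 60 mm x sin(angle) above the pivot and is best pushed with the fingertips 10 to 15 mm below it, following it round
- paint_pot: small amber glass paint pot with a white cap, 30 mm in diameter, 34 mm tall, standing on the trough's middle deck; bystander; origin at the centre of its underside
- glue_bottle: clear glue bottle with a white cap, 44 mm in diameter, 105 mm tall, standing behind the trough; bystander; origin at the centre of its underside
- red_jar: black jar with a red cap, 38 mm in diameter, 58 mm tall, standing behind the trough; bystander; origin at the centre of its underside
- loupe: black eye loupe, 40 mm in diameter, 26 mm tall, standing in front of the trough; bystander; origin at the centre of its underside
- pliers: red-handled pliers, 144 mm long and 12 mm thick, lying in front of the trough; bystander; origin under the joint, x towards the jaws
- sanding_block: cork sanding block, 85 x 40 x 22 mm, lying to the right of the trough; bystander; origin at the centre of its underside
- screw_box: clear plastic box with a white lid, 79 x 64 x 26 mm, to the left of the trough; bystander; origin at the centre of its underside

How it is judged:
At the end, for the whole second after the job is handed in: Exactly one cover stands open, past 1.4 rad (80 degrees) and at rest; the other three are shut (below 0.1 rad); every bystander is within 20 mm of where it stood (((value of joint cover_1 above 1.4 rad and value of joint each of cover_2, cover_3, cover_4 below 0.1 rad) or (value of joint cover_2 above 1.4 rad and value of joint each of cover_1, cover_3, cover_4 below 0.1 rad) or (value of joint cover_3 above 1.4 rad and value of joint each of cover_1, cover_2, cover_4 below 0.1 rad) or (value of joint cover_4 above 1.4 rad and value of joint each of cover_1, cover_2, cover_3 below 0.1 rad)) and velocity of joint cover_1 between -0.1 and 0.1 rad/s and velocity of joint cover_2 between -0.1 and 0.1 rad/s and velocity of joint cover_3 between -0.1 and 0.1 rad/s and velocity of joint cover_4 between -0.1 and 0.1 rad/s and not (distance of paint_pot from where it was at the start of the episode above 0.02 m) and not (distance of glue_bottle from where it was at the start of the episode above 0.02 m) and not (distance of red_jar from where it was at the start of the episode above 0.02 m) and not (distance of loupe from where it was at the start of the episode above 0.02 m) and not (distance of pliers from where it was at the start of the episode above 0.02 m) and not (distance of sanding_block from where it was at the start of the episode above 0.02 m) and not (distance of screw_box from where it was at the start of the episode above 0.02 m)); the robot touches nothing.
It fails at once if a thing standing about was knocked over, shoved or lifted more than 20 mm from its place (distance of any of paint_pot, glue_bottle, red_jar, loupe, pliers, sanding_block, screw_box from where it was at the start of the episode above 0.02 m or angle between any of paint_pot, glue_bottle, red_jar, loupe, pliers, sanding_block, screw_box's own z axis and vertical above 0.4 rad).
It fails at once if a cover was taken between the fingers ((z of the grasp point in the frame of front_1 between -0.004 and 0.004 m and x of the grasp point in the frame of front_1 between -0.012 and 0.11 m and y of the grasp point in the frame of front_1 between -0.042 and 0.042 m) or (z of the grasp point in the frame of front_2 between -0.004 and 0.004 m and x of the grasp point in the frame of front_2 between -0.012 and 0.11 m and y of the grasp point in the frame of front_2 between -0.042 and 0.042 m) or (z of the grasp point in the frame of front_3 between -0.004 and 0.004 m and x of the grasp point in the frame of front_3 between -0.012 and 0.11 m and y of the grasp point in the frame of front_3 between -0.042 and 0.042 m) or (z of the grasp point in the frame of front_4 between -0.004 and 0.004 m and x of the grasp point in the frame of front_4 between -0.012 and 0.11 m and y of the grasp point in the frame of front_4 between -0.042 and 0.042 m)).
It fails at once if a cover or the trough was forced: pressed with more than 60 N (contact force between any of the arm, the fingers and trough above 60 N).
It also fails if it takes over 67 s, if anything falls off the work surface, if the arm or the gripper's body presses on something with over 40 N, if the wrist force passes 120 N, or if a joint passes its speed limit or range.

## Working session

There is one attempt and no reset: what is moved stays moved. The work goes in short steps, each a Python script; the robot and the scene stay as the last script left them, time stands still between calls to the robot, and variables do not carry over. Pictures are saved under pics/ and viewed, and the job is handed in when it is done.

```bash
mkdir -p pics; ls
python3 - <<'E'
from cell import r,capture
import cv2,numpy as np
for n in ("scene","top"):
    c=capture(n); cv2.imwrite(f"pics/{n}0.png",c["color"][:,:,::-1]); np.savez(f"{n}0.npz",**c)
    print(n,c["K"].tolist(),c["xyz"],c["orientation"])
print(r.get_time(),r.get_eef_pos(),r.get_ee_rot(),r.get_opening())
E
```

```text
pics
scene [[390.23299134634647, 0.0, 281.06794226440076], [0.0, 390.23299134634647, 204.84623832101283], [0.0, 0.0, 1.0]] [1.05292799 0.31633745 0.7365534 ] [ 0.44062997  0.82361028 -0.31092553 -0.17560368]
top [[420.50508757586533, 0.0, 281.9576019708456], [0.0, 420.50508757586533, 214.7597819927164], [0.0, 0.0, 1.0]] [0.387259   0.01775336 0.91086156] [ 0.76142745 -0.63942909  0.07117369 -0.07932829]
0.1 [ 0.30058916 -0.60396487  0.24155564] [-0.68819412 -0.16232261  0.68848356 -0.16134006] 0.0851842345261942
```

View pics/scene0.png

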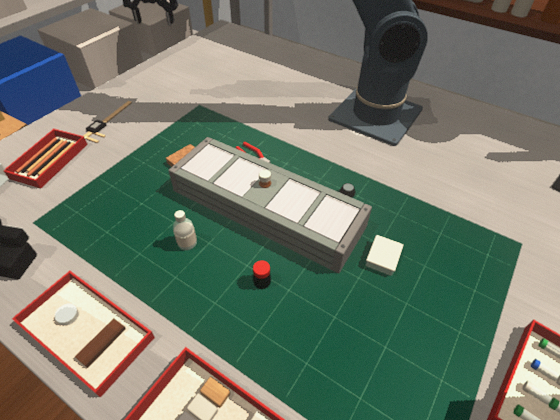

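View pics/top0.png

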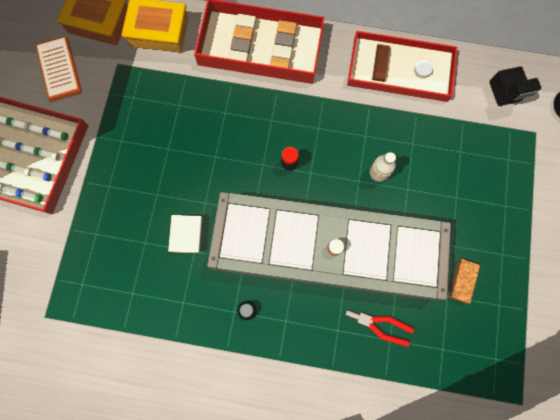

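```bash
cat > h.py <<'E'
import numpy as np,cv2
from scipy.spatial.transform import Rotation as R
def cloud(c):
    z=c["range_z"];K=c["K"];v,u=np.mgrid[:z.shape[0],:z.shape[1]]
    p=np.stack([(u-K[0,2])/K[0,0]*z,(v-K[1,2])/K[1,1]*z,z],-1)
    return p@R.from_quat(c["orientation"]).as_matrix().T+c["xyz"]
E
python3 - <<'E'
from h import *
for n in("top","scene"):
    c=np.load(n+"0.npz");P=cloud(c);ok=c["range_z"]>0
    m=ok&(P[...,2]>.066)&(P[...,2]<.084)&(P[...,0]>.3)&(P[...,0]<.85)
    m=m.astype(np.uint8)
    k,l,s,ce=cv2.connectedComponentsWithStats(m)
    i=1+np.argmax(s[1:,4]);M=l==i
    q=P[M];rect=cv2.minAreaRect(q[:,:2].astype(np.float32)*1000)
    print(n,rect,np.median(q[:,2]),s[i])
    print(cv2.boxPoints(rect).round(1).tolist())
    t=np.median(P[ok&(abs(P[...,2])<.02)][:,2]);print('table',t)
    # objects
    m=(ok&(P[...,2]>.008)&(P[...,0]>.3)&(P[...,0]<.85)).astype(np.uint8)
    k,l,s,ce=cv2.connectedComponentsWithStats(m)
    for i in range(1,k):
        if s[i,4]>60:
            q=P[l==i];print(s[i].tolist(),q.min(0).round(3),q.max(0).round(3))
c=np.load("top0.npz");cv2.imwrite("pics/crop.png",cv2.resize(c["color"][180:350,160:500,::-1],None,fx=2.3,fy=2.3,interpolation=2))
E
```

```text
top ((525.1782836914062, -61.38258361816406), (156.78306579589844, 476.6808776855469), 2.1414878368377686) 0.07523317406153601 [  207   192   243   108 17814]
[[437.8999938964844, 173.89999389648438], [455.70001220703125, -302.5], [612.4000244140625, -296.6000061035156], [594.5999755859375, 179.6999969482422]]
table 0.001443950517796111
[39, 59, 42, 41, 1155] [0.757 0.562 0.008] [0.85  0.673 0.02 ]
[0, 97, 87, 117, 4013] [0.496 0.524 0.008] [0.734 0.735 0.04 ]
[281, 147, 17, 23, 326] [0.685 0.033 0.009] [0.721 0.07  0.063]
[369, 152, 26, 29, 535] [ 0.694 -0.172  0.008] [ 0.735 -0.129  0.109]
[207, 192, 243, 108, 18669] [ 0.438 -0.302  0.008] [0.611 0.179 0.113]
[168, 215, 33, 37, 1121] [0.46  0.206 0.008] [0.544 0.279 0.031]
[449, 259, 30, 44, 883] [ 0.462 -0.382  0.008] [ 0.551 -0.331  0.028]
[237, 300, 19, 20, 292] [0.349 0.065 0.011] [0.388 0.104 0.031]
[346, 310, 68, 36, 694] [ 0.354 -0.264  0.008] [ 0.406 -0.122  0.017]
scene ((525.2890625, -61.8714599609375), (159.1859588623047, 476.8995361328125), 2.225527286529541) 0.0752525604409558 [ 169  137  203  120 9852]
[[436.5, 173.30
[... 175 characters left out ...]
  0.152] [ 0.515 -1.091  0.227]
[123, 0, 39, 23, 275] [ 0.3   -0.665  0.246] [ 0.344 -0.56   0.316]
[86, 119, 21, 13, 145] [ 0.522 -0.694  0.008] [ 0.576 -0.651  0.018]
[0, 128, 87, 58, 2457] [ 0.614 -0.733  0.008] [ 0.85  -0.582  0.053]
[166, 137, 206, 135, 13458] [ 0.353 -0.384  0.008] [0.613 0.179 0.112]
[173, 210, 24, 39, 641] [ 0.698 -0.169  0.008] [ 0.74  -0.128  0.108]
[367, 235, 37, 39, 949] [0.458 0.207 0.009] [0.546 0.28  0.03 ]
[253, 260, 18, 28, 426] [0.688 0.034 0.008] [0.724 0.07  0.062]
[488, 319, 72, 101, 2017] [0.494 0.524 0.008] [0.716 0.617 0.04 ]
[521, 377, 39, 43, 577] [0.597 0.559 0.008] [0.657 0.624 0.029]
[509, 399, 33, 21, 333] [0.633 0.55  0.008] [0.684 0.6   0.028]
```

View pics/crop.png

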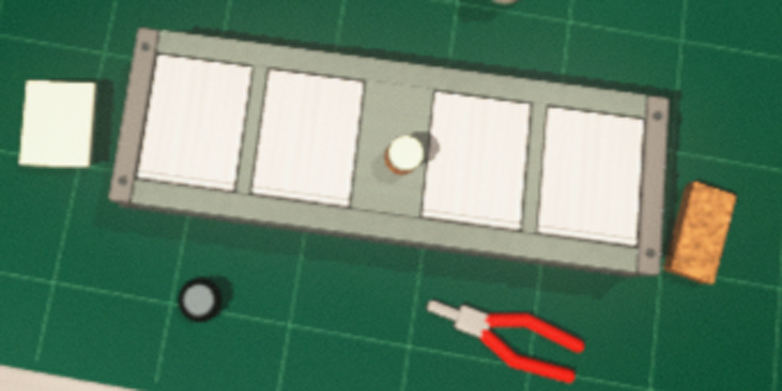

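```bash
cat >> h.py <<'E'
C=np.array([.5252,-.0616]);YAW=.0376
cx,sx=np.cos(YAW),np.sin(YAW);EX=np.array([cx,sx]);EY=np.array([-sx,cx])
YB={1:.174,2:.074,3:-.074,4:-.174}
def ori(sgn=1):
    x=np.array([0,0,-1.]);y=sgn*np.array([cx,sx,0]);z=np.cross(x,y)
    return R.from_matrix(np.stack([x,y,z],1)).as_quat()
def W(x,y,ztip):  # trough frame xy of tool axis, tip height -> TCP
    return np.r_[C+x*EX+y*EY,ztip+.011]
def loc(p):
    d=p[:2]-C;return np.array([d@EX,d@EY,p[2]-.011])
E
python3 - <<'E'
from h import *
from cell import r
j=np.array(r.get_joint_pos())
for s in(1,-1):
    for k in (4,1):
        for x,z in((.037,.14),(.037,.03),(-.06,.1),(-.01,.12)):
            q=r.inverse_kinematics(W(x,YB[k],z),ori(s));print(s,k,x,z,None if q is None else np.round(q,2))
E
```

```text
1 4 0.037 0.14 [ 0.49  0.58 -0.28  1.71  0.2   0.88  0.17]
1 4 0.037 0.03 [ 0.46  0.72 -0.23  1.8   0.25  0.65  0.12]
1 4 -0.06 0.1 [ 0.57  0.53 -0.28  1.97  0.23  0.67  0.19]
1 4 -0.01 0.12 [ 0.53  0.55 -0.28  1.84  0.21  0.77  0.17]
1 1 0.037 0.14 [-0.01  0.54 -0.42  1.83  0.29  0.83 -0.53]
1 1 0.037 0.03 [-0.09  0.68 -0.29  1.93  0.34  0.58 -0.57]
1 1 -0.06 0.1 [-0.02  0.48 -0.44  2.11  0.35  0.62 -0.67]
1 1 -0.01 0.12 [-0.02  0.51 -0.42  1.97  0.3   0.73 -0.58]
-1 4 0.037 0.14 [ 0.01  0.63  0.51  1.73 -0.38  0.88 -2.43]
-1 4 0.037 0.03 [ 0.04  0.77  0.46  1.82 -0.52  0.68 -2.3 ]
-1 4 -0.06 0.1 [ 0.06  0.58  0.48  1.99 -0.42  0.67 -2.29]
-1 4 -0.01 0.12 [ 0.03  0.6   0.5   1.86 -0.39  0.78 -2.37]
-1 1 0.037 0.14 [ 0.44  0.83 -1.29  1.82  0.86  1.2   2.05]
-1 1 0.037 0.03 [ 0.42  1.03 -1.3   1.91  1.11  1.17  1.87]
-1 1 -0.06 0.1 [ 0.46  0.77 -1.29  2.09  0.91  1.02  1.86]
-1 1 -0.01 0.12 [ 0.46  0.8  -1.29  1.95  0.88  1.11  1.96]
```

Run:
```python
from h import *
from cell import r
O=ori(1)
r.close(20)
r.move_pose(W(.037,YB[4],.16),O)
print(r.get_time())
for k in (4,3,2,1):
    r.move_l(W(.037,YB[k],.13),O,velocity=.25)
    r.move_l(W(.037,YB[k],.085),velocity=.15)
    f0=r.get_ft_force()
    g=r.move_l(W(.037,YB[k],.064),velocity=.015,guard=6)
    print(k,g,loc(np.array(r.get_eef_pos())).round(4),(np.array(r.get_ft_force())-f0).round(1),round(r.get_time(),1))
    if not g: break
    r.move_l(W(.037,YB[k],.13),velocity=.2)
```

```text
2.5583
4 False [ 0.0371 -0.174   0.064 ] [0.5 0.3 0.9] 4.8
```

Run:
```python
from h import *
from cell import r,capture
print(r.get_opening(),r.get_ft_force(),r.get_ft_torque())
a=capture("scene")["color"][110:290,140:400,::-1];cv2.imwrite("pics/p4.png",cv2.resize(a,None,fx=3,fy=3,interpolation=2))
```

```text
-0.00019247629380607449 [-0.26753158  0.26651132  1.31974633] [0.01572205 0.06342998 0.04183713]
```

View pics/p4.png

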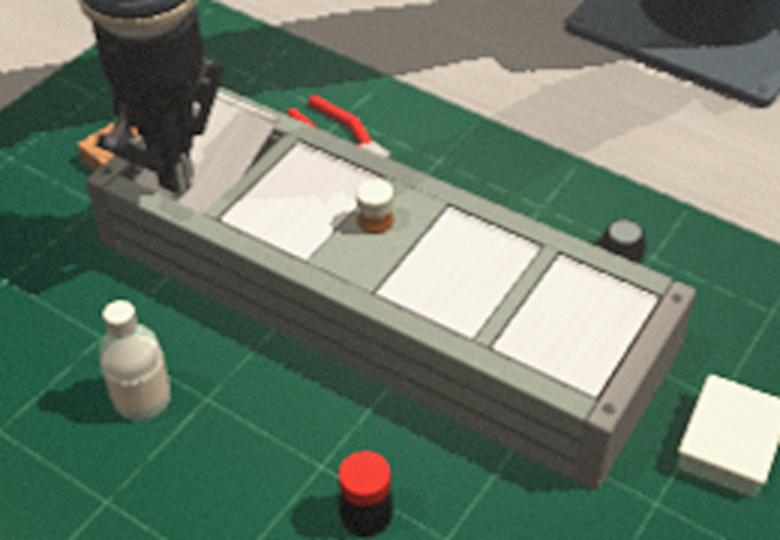

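Run:
```python
from h import *
from cell import r,capture
y=YB[4]
for x,z in((.0355,.055),(.034,.046)):
    g=r.move_l(W(x,y,z),velocity=.03,guard=12)
    print(g,loc(np.array(r.get_eef_pos())).round(4),np.round(r.get_ft_force(),1),r.get_time())
    if g:break
r.move_l(W(.038,y,.08),velocity=.08,guard=12)
r.move_l(W(.038,y,.175),velocity=.2)
c=capture("scene");c2=capture("top")
r.move_l(W(-.095,y,.175),velocity=.2)
a=c["color"][110:290,140:400,::-1];cv2.imwrite("pics/p5.png",cv2.resize(a,None,fx=3,fy=3,interpolation=2))
for c in (c,c2,capture("top"),capture("scene")):
    P=cloud(c);d=P[...,:2]-C;lx=d@EX;ly=d@EY
    m=(abs(ly-y)<.03)&(abs(lx)<.07)&(P[...,2]>.08)&(P[...,2]<.14)
    if m.any():
        i=np.argsort(P[...,2][m])[-5:];print(m.sum(),lx[m][i].round(3),P[...,2][m][i].round(3))
        if m.sum()>20: print(np.polyfit(lx[m],P[...,2][m],1))
```

```text
False [ 0.0353 -0.1739  0.0546] [-0.4  0.7  0.3] 5.325
False [ 0.0338 -0.1739  0.0457] [0.1 0.9 0.8] 5.775
431 [-0.027 -0.027 -0.026 -0.026 -0.025] [0.124 0.124 0.124 0.124 0.125]
[-1.39916919  0.08364716]
439 [-0.028 -0.028 -0.028 -0.029 -0.027] [0.125 0.125 0.125 0.125 0.125]
[-1.37775905  0.08412079]
440 [-0.026 -0.031 -0.026 -0.027 -0.027] [0.125 0.125 0.125 0.125 0.125]
[-1.15118881  0.0875379 ]
439 [-0.027 -0.028 -0.026 -0.024 -0.026] [0.124 0.124 0.124 0.124 0.125]
[-1.41396303  0.08337546]
```

View pics/p5.png

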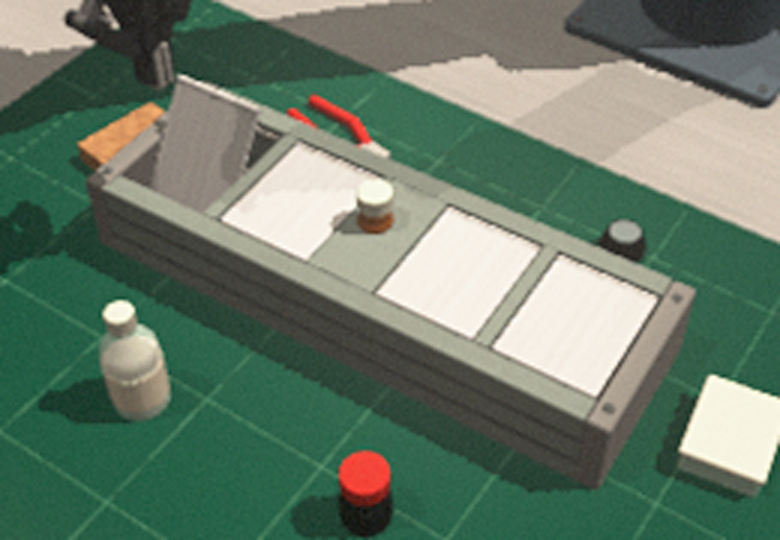

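Run:
```python
from h import *
from cell import r,capture
y=YB[4]
r.move_l(W(-.085,y,.104),velocity=.15,guard=10)
for x,z in((-.045,.104),(-.028,.108),(-.011,.113)):
    g=r.move_l(W(x,y,z),velocity=.04,guard=10)
    print(g,loc(np.array(r.get_eef_pos())).round(4),np.round(r.get_ft_force(),1),r.get_time())
    if g:break
c=capture("scene")
a=c["color"][110:290,140:400,::-1];cv2.imwrite("pics/p6.png",cv2.resize(a,None,fx=3,fy=3,interpolation=2))
P=cloud(c);d=P[...,:2]-C;lx=d@EX;ly=d@EY
m=(abs(ly-y)<.042)&(lx>-.0)&(lx<.03)&(P[...,2]>.08)&(P[...,2]<.128)
print(m.sum(),np.polyfit(P[...,2][m],lx[m],1))
```

```text
False [-0.0453 -0.1741  0.104 ] [-0.4  0.5  0.4] 9.7667
False [-0.0278 -0.1739  0.1079] [ 0.2 -0.2 -1. ] 10.35
False [-0.0109 -0.174   0.113 ] [-0.1 -0.5 -0.4] 10.9417
369 [0.04367427 0.0026948 ]
```

View pics/p6.png

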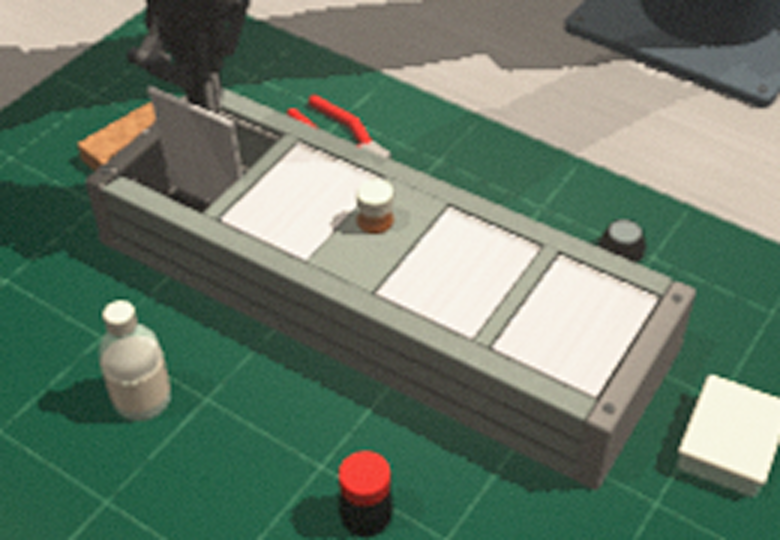

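Run:
```python
from h import *
from cell import r,capture
y=YB[4]
r.move_l(W(-.06,y,.115),velocity=.1)
r.move_l(W(-.09,y,.22),velocity=.2)
r.hold(.5)
c=capture("scene");t=capture("top")
cv2.imwrite("pics/p7.png",np.hstack([cv2.resize(x["color"][:,:,::-1],(400,300),interpolation=3) for x in(c,t)]))
P=cloud(c);d=P[...,:2]-C;lx=d@EX;ly=d@EY
m=(abs(ly-y)<.042)&(lx>-.03)&(lx<.04)&(P[...,2]>.08)&(P[...,2]<.128)
print(m.sum(),np.polyfit(P[...,2][m],lx[m],1))
for k in(1,2,3):
    m=(abs(ly-YB[k])<.035)&(abs(lx)<.05);print(k,np.polyfit(lx[m],P[...,2][m],1))
print(r.get_time())
```

```text
354 [0.03307961 0.0038966 ]
1 [0.01105579 0.07401544]
2 [0.00111884 0.07467297]
3 [0.00042092 0.07503344]
12.9333
```

View pics/p7.png

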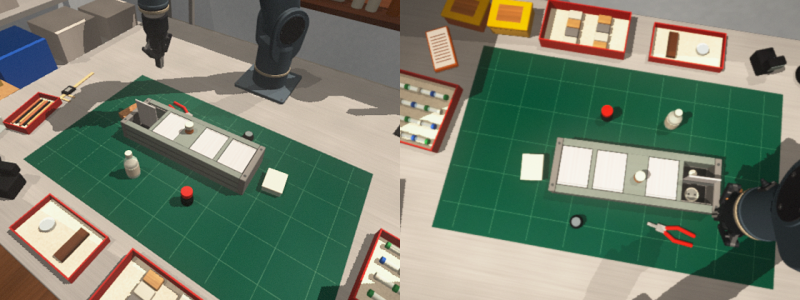

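The picture shows the rightmost cover (about 140,110 on the left half) standing upright. The other three are flush, the bystanders have not moved, and the arm is clear.

```bash
python3 -c "
from cell import order,r
print(order.finish_job(), r.get_time())"
```

```text
the job is handed in; nothing more can be done
the job is handed in; nothing more can be done
```

The rightmost cover (cover_4) is standing open and the other three are shut; I handed the job in at about 13 s of the 67 s allowed.

- **Finding it:** cover_4 was the first one I pressed. It gave way about 10 mm with about 1 N on the tool, so I never pressed the other three.
- **Opening it:** I pressed its far half down until the front edge had risen to about 57–60°. Then I pushed it upright with the closed fingertips about 20 mm below the edge. That is lower than the suggested 10–15 mm; I chose it to keep the grasp point clear of the cover.
- **Last checks:** with the arm clear, the depth image put cover_4 at about 1.60 rad. The others measured at most 0.011 rad. The bystanders looked unmoved in the final pictures; I did not measure them again. Forces read at the end of each contact move were about 1 N, and no force guard tripped.

No check failed or disagreed.

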